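# Clamp the canner lid and hold the contact thermometer on its pad

### The arm

A 6-joint arm with a two-finger parallel gripper is mounted at the origin on a cart in front of the work surface, level with it; the furniture and walls round the work are solid. World frame = base frame: x ahead of the robot, y to its left, z up, the work surface at z = 0. Lengths are in m, angles in rad, forces in N, time in s.
With the tool pointing down it reaches from about 0.35 to 0.85 m from the base axis. Payload 8.1 kg.
Tool frame: the origin (TCP) lies at the very end of the fingers, on their centre line; the grasp point (between the pads) lies 19 mm behind it; z points along the fingers, y is the line along which they close (so a half turn about z gives the same grasp; the last joint's range is limited). The gripper opens to 93 mm and grips with 3 to 60 N. Pads are 15 mm wide; open, the fingers measure 128 mm over their backs; the gripper's body (75 mm by 188 mm) begins 65 mm behind the grasp point.
Start: joints at [1.069, 0.13, 1.488, -0, 1.523, -0.085], TCP at [0.243, 0.549, 0.219] pointing down, gripper open.
Joint ranges: [-2.96, 2.96], [-0.89, 2.26], [0.02, 2.5], [-1.34, 4.48], [0, 2.73], [-2.66, 2.66]. Speed limits (rad/s): [2.39, 2.39, 2.79, 3.14, 3.14, 3.14].

### API

Orientations are given as a rotation vector (axis times angle).
In Python, from plant import read_state, eyes, workorder gives the robot as it stands. The module is installed in compiled form; this text tells all that it offers.
- The arm moves only by the tool play_rows, never from a script. Its argument "targets" is one flat list of numbers, 4 for each row, row after row: the shift along the tool's x, y, z in cm, then the turn about the tool's z in degrees. In form: [dx, dy, dz, roll, dx, dy, dz, roll, ...]. A call has 1 to 8 rows; each row is the pose to reach, as a shift and turn from the pose commanded when the call began, along the tool's axes at that moment; what a row does not reach only later rows make up. A row lasts 1/12 s, in which the tool goes at most 41.7 mm and 7.16 degrees, less where a joint would pass 70% of its speed; a pose out of reach is approached as far as the arm can. A call with a gripper value outside its range is refused whole. "grip" is the finger opening in cm, from 0 to 9.3, set as the call begins (left out, the last holds). The fingers move at their own pace and stop on an object; "grip_force" is the grip in N (left out, the last holds). Time passes only in rows, so rows that repeat a pose let the fingers close. It gives the time, the measured TCP pose, the force, the opening and the grip force at its end, in the units of the state.
- read_state(): the state, without advancing time (a new reading comes with each control period).
- eyes.read_camera(name): name is "scene" or "side" or "wrist"; returns a dict with "image" (400x640x3 uint8, red, green, blue), "vfov" (degrees; the focal length in pixels is half the picture's height over the tangent of half this angle, whatever the lens; pixels are square), "cx", "cy" (the principal point, pixels), "cam_to_world" (4x4, takes a point from camera to world coordinates); the wrist camera has in their place "T_tool_cam" (4x4, takes a point from camera to tool coordinates, whose origin is the TCP and whose axes are the flange's). Camera axes: x right, y up, looking along -z (the intrinsics and any distortion apply to the point x, -y, -z); pixel columns grow to the right and rows downward; lengths in m; the calibration is good to about 2 mm. A picture is of the moment at which its call begins: read the wrist's pose just before it. There is no depth.
- workorder.close_job(): hands the job in; it is judged then, once.
The state is a dict: "t": time; "q": joint angles; "dq": joint speeds; "joint_torque": joint torques, N m; "tool_pos": TCP position; "orientation": TCP orientation; "force": force on the tool from outside, world axes, zero at the start; "wrist_torque": the same for the moment, N m; "opening": finger opening in m; "gripper_force": force on a finger pad.
Only numpy, scipy, OpenCV 4.12 (cv2) and the standard library are available. Lean on these libraries where they do the work, as an engineer would, in place of code of your own. Each camera call takes 0.05 s, during which the arm holds its last target. There are 200 camera calls.

### The job

Clamp the pressure canner's lid: turn its three bar knobs clockwise, each fully to its end stop. Then take the contact thermometer out of its wooden stand and hold it upright with its tip on the centre of the ringed measuring pad on the lid, pressing gently so that the sprung tip goes about half way in, and finish like that, still holding the thermometer there. Leave everything else alone.

Things in the scene. Friction and masses are not known exactly. Their poses are not given: they have to be found in the camera images.
- canner: Aluminium pressure canner (pot, lid on), does not move; lid 188 mm across, flat top 90 mm above the underside; side handles along y, out to 110 mm. Origin: centre of underside, z up. On the lid: vent valve in the middle (22 mm wide, 21 mm high), bar knobs knob0, knob1, knob2 on a 70 mm radius at 0, +120, -120 degrees from x, and the measuring pad 42 mm from the middle towards -x.
- pad (a point): Centre of the top face of the measuring pad: a plain steel disc, 30 mm across, raised 5 mm above the lid, with an engraved ring 20 mm across and a dot in its centre; it lies between two knobs.
- knob0 (a joint): Clamp knob 0, captive in the lid, angle in rad: 0 = fully loose, bar pointing at the middle of the lid; grows clockwise seen from above; 1.571 = hard end stop, tight, bar square to that (along the rim). Starts between 0.1 and 0.5. Light to turn (0.06 N m), stays where left.
- knob0_grip (a point): Grip point of knob 0 on its turning axis, turning with it: x runs along the bar, y across it, z up. The bar is 46 mm long (x), 13 mm thick (y), from 15 mm below to 9 mm above this point; the lid's flat top is 28 mm below this point.
- knob1 (a joint): Clamp knob 1, captive in the lid, angle in rad: 0 = fully loose, bar pointing at the middle of the lid; grows clockwise seen from above; 1.571 = hard end stop, tight, bar square to that (along the rim). Starts between 0.1 and 0.5. Light to turn (0.06 N m), stays where left.
- knob1_grip (a point): Grip point of knob 1 on its turning axis, turning with it: x runs along the bar, y across it, z up. The bar is 46 mm long (x), 13 mm thick (y), from 15 mm below to 9 mm above this point; the lid's flat top is 28 mm below this point.
- knob2 (a joint): Clamp knob 2, captive in the lid, angle in rad: 0 = fully loose, bar pointing at the middle of the lid; grows clockwise seen from above; 1.571 = hard end stop, tight, bar square to that (along the rim). Starts between 0.1 and 0.5. Light to turn (0.06 N m), stays where left.
- knob2_grip (a point): Grip point of knob 2 on its turning axis, turning with it: x runs along the bar, y across it, z up. The bar is 46 mm long (x), 13 mm thick (y), from 15 mm below to 9 mm above this point; the lid's flat top is 28 mm below this point.
- probe: Contact thermometer, loose, about 0.16 kg, upright in the stand. Origin at its lower end (end of the sprung-out tip), z up its axis. Steel sleeve 13 mm thick up to 75 mm; square black shoulder 44 x 44 mm from 75 to 82 mm, resting on the stand's top; grey handle from 82 to 152 mm, 34 mm along x, 24 mm along y, small window on its -y face.
- probe_grip (a point): Centre of the probe's handle section 120 mm above its lower end; axes as the probe's.
- tip_end (a point): Lower end of the probe's sprung measuring tip (copper, 9 mm thick).
- tip (a joint): How far the sprung tip is pushed into the probe, in m: 0 = fully out, 0.012 = bottomed. The spring takes 0.6 N to start and 300 N/m (2.4 N at 6 mm, 4.2 N at the bottom).
- stand: Wooden probe stand, fixed: block 90 x 90 mm, 90 mm high on a 104 mm foot 12 mm thick, with a 26 mm square bore down its middle for the probe. Origin: centre of the underside, z up.
- mug: Bystander: cream mug, 84 mm wide, 91 mm high, with a handle.
- jar: Bystander: spice jar with a red cap, 45 mm across, 106 mm high.
- lemon: Bystander: lemon, 77 mm long.
- mill: Bystander: small shaker with a grey top, 44 mm across, 90 mm high.
Mind the look-alikes: they are no part of the job. Leave any blue look-alike of the probe alone.

How it is judged:
On the way, in this order (a step that is already met when the one before it is completed fails the run):
1. all three knobs are turned clockwise to their end stops (value of joint each of knob0, knob1, knob2 above 1.47 rad), for 0.2 s.
2. the probe is lifted out of its stand by the gripper, the knobs still tight (all of step 1 and z of tip_end in the frame of stand above 0.09 m and contact force between probe and stand below 0.05 N and contact force between the fingers and probe above 2 N), for 0.2 s.
At the end, for the whole second after the job is handed in: All three knobs within 0.1 rad of their end stops; the gripper holds the probe still, within 0.10 rad (6 degrees) of upright, its tip touching the pad within 8 mm of the centre with 0.6 to 7 N and pushed in 2 to 10 of its 12 mm; the stand no longer touches it (all of step 1 and horizontal distance between tip_end and pad below 0.008 m and z of tip_end in the frame of pad below 0.003 m and angle between probe's own z axis and vertical below 0.1 rad and value of joint tip between 0.002 and 0.01 m and contact force between probe and canner between 0.6 and 7 N and contact force between the fingers and probe above 2 N and contact force between probe and stand below 0.05 N and linear speed of probe below 0.01 m/s); the arm keeps its last pose, push and grip.
It fails at once if the probe is pressed on or knocked against the canner with more than 15 N (contact force between probe and canner above 15 N).
It fails at once if the mug is moved by more than 4 cm (distance of mug from where it was at the start of the episode above 0.04 m).
It fails at once if the jar is moved by more than 4 cm (distance of jar from where it was at the start of the episode above 0.04 m).
It fails at once if the lemon is moved by more than 4 cm (distance of lemon from where it was at the start of the episode above 0.04 m).
It fails at once if the mill is moved by more than 4 cm (distance of mill from where it was at the start of the episode above 0.04 m).
It also fails if it takes over 72 s, if anything falls off the work surface, if the arm or the gripper's body presses on something with over 40 N, if the wrist force passes 120 N, or if a joint passes its speed limit or range.

## Working session

There is one attempt and no reset: what is moved stays moved. The work goes in short steps, Python scripts to look and compute and a tool call to move; the robot and the scene stay as the last step left them, time stands still between calls to the robot, and variables do not carry over. Pictures are saved under pics/ and viewed, at most 10 in all, crops included, and the job is handed in when it is done.

Besides the shell and the picture viewer there is one more tool, called after ">>>" in YAML: its name, and indented under it one key for each argument. play_rows: Moves the arm, as the interface text tells. Its arguments: {"type":"object","properties":{"targets":{"type":"array"},"grip":{"type":"number"},"grip_force":{"type":"number"}},"required":["targets"]}

```bash
mkdir -p pics; ls
python3 - <<'E'
from plant import read_state, eyes
import cv2, numpy as np
s=read_state(); print({k:np.round(v,3).tolist() for k,v in s.items()})
for n in ["scene","side","wrist"]:
    c=eyes.read_camera(n); cv2.imwrite(f"pics/{n}0.png",c["image"][:,:,::-1])
    print({k:(np.round(v,4).tolist() if k!="image" else 0) for k,v in c.items()})
a=[cv2.imread(f"pics/{n}0.png") for n in ["scene","side"]]
E
```

```text
pics
{'t': 0.0, 'q': [1.069, 0.131, 1.489, -0.0, 1.523, -0.085], 'dq': [-0.001, 0.0, -0.001, 0.0, -0.001, 0.001], 'joint_torque': [0.001, -55.981, -49.177, 0.077, 0.035, -0.0], 'tool_pos': [0.243, 0.548, 0.218], 'orientation': [-0.65, -3.073, 0.003], 'force': [0.106, 0.145, -0.034], 'wrist_torque': [0.011, -0.028, 0.022], 'gripper_force': 0.0, 'opening': 0.093}
{'image': 0, 'vfov': 46.6924, 'cx': 324.6746, 'cy': 200.7105, 'cam_to_world': [[-0.671, 0.3144, -0.6715, -0.387], [-0.7412, -0.3095, 0.5957, 0.8574], [-0.0206, 0.8974, 0.4407, 0.721], [0.0, 0.0, 0.0, 1.0]]}
{'image': 0, 'vfov': 47.1549, 'cx': 321.1869, 'cy': 204.6801, 'cam_to_world': [[-0.9231, 0.3306, -0.1966, 0.3155], [-0.3844, -0.8117, 0.4397, 0.4988], [-0.0142, 0.4815, 0.8764, 1.0431], [0.0, 0.0, 0.0, 1.0]]}
{'image': 0, 'vfov': 63.9364, 'cx': 317.6396, 'cy': 204.5095, 'T_tool_cam': [[0.0008, 0.9648, 0.2629, 0.074], [1.0, -0.0006, -0.0007, -0.0003], [-0.0005, 0.2629, -0.9648, -0.1642], [0.0, 0.0, 0.0, 1.0]]}
```

View pics/scene0.png

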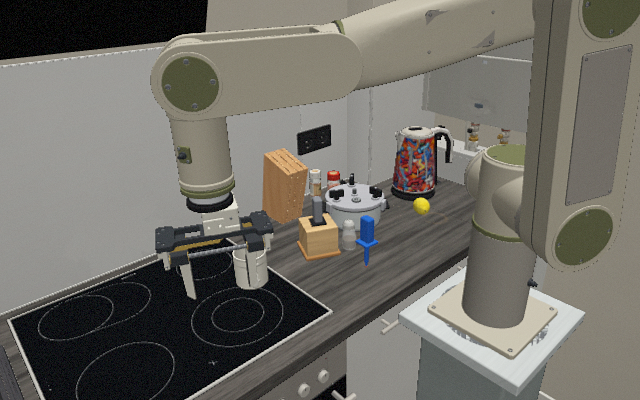

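View pics/side0.png

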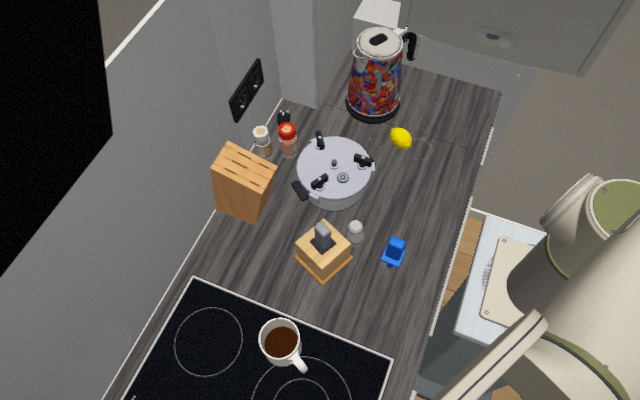

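```bash
cat > h.py <<'E'
import numpy as np, cv2
from plant import read_state, eyes
from scipy.spatial.transform import Rotation as R
def T_of(s):
    T=np.eye(4);T[:3,:3]=R.from_rotvec(s["orientation"]).as_matrix();T[:3,3]=s["tool_pos"];return T
def cam(n,save=None):
    s=read_state();c=eyes.read_camera(n)
    c["T"]=T_of(s)@np.array(c["T_tool_cam"]) if n=="wrist" else np.array(c["cam_to_world"])
    c["f"]=200/np.tan(np.radians(c["vfov"]/2))
    if save: cv2.imwrite(f"pics/{save}.png",c["image"][:,:,::-1]); np.savez(f"pics/{save}.npz",T=c["T"],k=[c["f"],c["cx"],c["cy"]])
    return c
def load(save):
    d=np.load(f"pics/{save}.npz");return dict(T=d["T"],f=d["k"][0],cx=d["k"][1],cy=d["k"][2],image=cv2.imread(f"pics/{save}.png")[:,:,::-1])
def ray(c,u,v):
    d=c["T"][:3,:3]@np.array([(u-c["cx"])/c["f"],-(v-c["cy"])/c["f"],-1]);return c["T"][:3,3],d/np.linalg.norm(d)
def plane(c,u,v,z):
    o,d=ray(c,u,v);return o+d*(z-o[2])/d[2]
def tri(rs):
    A=0;b=0
    for o,d in rs:
        P=np.eye(3)-np.outer(d,d);A=A+P;b=b+P@o
    x=np.linalg.solve(A,b);return x,[np.linalg.norm((np.eye(3)-np.outer(d,d))@(x-o)) for o,d in rs]
def proj(c,p):
    q=c["T"][:3,:3].T@(np.array(p)-c["T"][:3,3]);return np.array([c["cx"]-c["f"]*q[0]/q[2],c["cy"]+c["f"]*q[1]/q[2]])
E
python3 - <<'E'
from h import *
a=cam("scene","scA")["image"];b=cam("side","siA")["image"]
A=cv2.resize(a[165:265,290:390],(400,400),interpolation=2);B=cv2.resize(b[125:285,270:430],None,fx=2.5,fy=2.5,interpolation=2)
cv2.imwrite("pics/crop1.png",np.hstack([A,B])[:,:,::-1])
E
```

```text
(no output)
```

View pics/crop1.png

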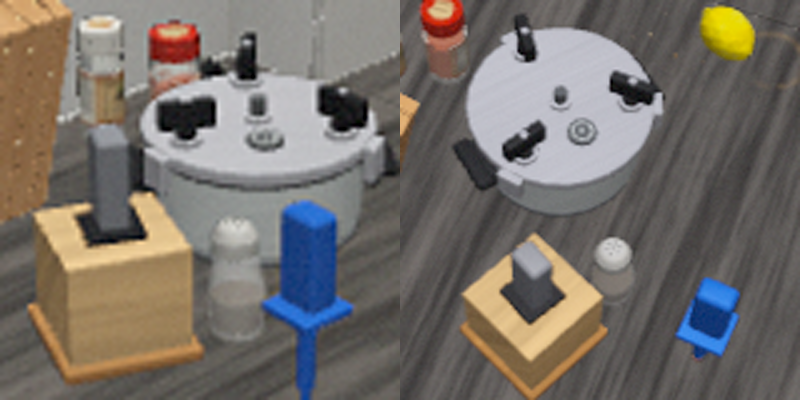

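Run:
```python
from h import *
a=load("scA");b=load("siA")
P=dict(valve=((354.5,189.5),(334,162)),pad=((356.3,199.5),(342.8,177.4)),k0=((351.8,179.5),(320,140.2)),k1=((336.5,193.3),(319.6,181)),k2=((375.5,192),(363.2,160.2)),ptop=((317,198),(322.8,225)))
for n,(p,q) in P.items():
    x,e=tri([ray(a,*p),ray(b,*q)]);print(n,x.round(3),np.round(e,4),np.hypot(*x[:2]).round(3))
for n,z in [("pad",.095),("valve",.108),("k0",.12),("k1",.12),("k2",.12),("ptop",.16)]: print(n,plane(a,*P[n][0],z).round(3),plane(b,*P[n][1],z).round(3))
```

```text
valve [ 0.542 -0.093  0.107] [0.0002 0.0002] 0.55
pad [ 0.509 -0.068  0.092] [0.0002 0.0002] 0.514
k0 [ 0.599 -0.139  0.11 ] [0.0003 0.0003] 0.615
k1 [ 0.553 -0.026  0.113] [0.0003 0.0003] 0.553
k2 [ 0.477 -0.121  0.111] [0.0009 0.0009] 0.493
ptop [0.492 0.103 0.162] [0.0021 0.0021] 0.503
pad [ 0.505 -0.064  0.095] [ 0.508 -0.067  0.095]
valve [ 0.54  -0.092  0.108] [ 0.542 -0.092  0.108]
k0 [ 0.583 -0.122  0.12 ] [ 0.596 -0.132  0.12 ]
k1 [ 0.541 -0.015  0.12 ] [ 0.551 -0.022  0.12 ]
k2 [ 0.465 -0.106  0.12 ] [ 0.475 -0.116  0.12 ]
ptop [0.495 0.103 0.16 ] [0.491 0.1   0.16 ]
```

>>> play_rows:
  targets: [-53.3,-46.4,-8,0,-53.3,-46.4,-8,0,-53.3,-46.4,-8,0,-53.3,-46.4,-8,0,-53.3,-46.4,-8,0,-53.3,-46.4,-8,0,-53.3,-46.4,-8,0,-53.3,-46.4,-8,0]
  grip: 5
  grip_force: 20

```text
t: 0.92
tool_pos: [0.3835, 0.2468, 0.2564]
orientation: [0.649, 3.073, 0.0]
force: [0.6, 0.1, 0.6]
opening: 0.0503
gripper_force: 0.0
```

>>> play_rows:
  targets: [-27.5,-24,-4,0,-27.5,-24,-4,0,-27.5,-24,-4,0,-27.5,-24,-4,0,-27.5,-24,-4,0,-27.5,-24,-4,0,-27.5,-24,-4,0,-27.5,-24,-4,0]

```text
t: 1.58
tool_pos: [0.5238, -0.0538, 0.2928]
orientation: [0.65, 3.073, 0.0]
force: [-0.3, -0.8, -0.3]
opening: 0.05
gripper_force: 0.0
```

>>> play_rows:
  targets: [0,0,0,0,0,0,0,0,0,0,0,0]

```text
t: 1.83
tool_pos: [0.5231, -0.0515, 0.292]
orientation: [-0.651, -3.072, -0.001]
force: [-0.1, -0.2, -0.2]
opening: 0.05
gripper_force: 0.0
```

Run:
```python
from h import *
c=cam("wrist","w1");s=read_state();print(s["tool_pos"],s["q"])
for n,p in dict(valve=[.542,-.092,.11],pad=[.509,-.067,.095],k0=[.598,-.136,.118],k1=[.552,-.024,.118],k2=[.477,-.12,.118],ptop=[.492,.102,.165]).items(): print(n,proj(c,p).round(0))
b=load("siA");print("kettle",plane(b,373,118,0),"block",plane(b,243,220,0), plane(b,262,190,0.2),"jarcap",plane(b,288,130,.1),"mill",plane(b,355,228,.085))
```

```text
[ 0.52297181 -0.05079128  0.29218796] [-1.94750990e-01 -9.06541472e-02  1.57940464e+00  4.66716295e-04
  1.65352413e+00 -1.34917668e+00]
valve [292. 216.]
pad [300. 178.]
k0 [277. 275.]
k1 [351. 202.]
k2 [242. 175.]
ptop [466.  97.]
kettle [ 0.52059013 -0.34519879  0.        ] block [0.71746797 0.09213886 0.        ] [0.6357681  0.09049384 0.2       ] jarcap [ 0.69098778 -0.14519954  0.1       ] mill [0.4340634  0.04545823 0.085     ]
```

View pics/w1.png

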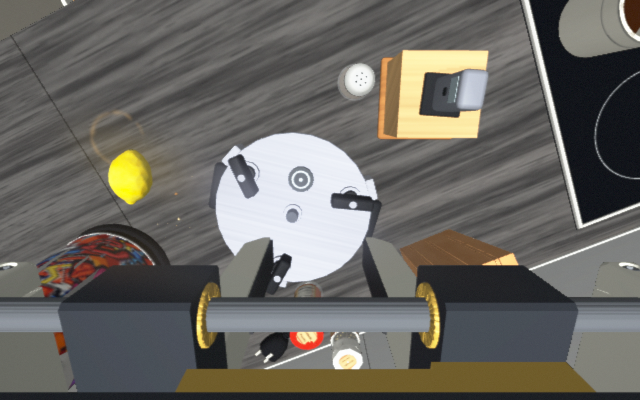

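```bash
cat >> h.py <<'E'
def bar(c,u,v,w=28,th=70,z=.127):
    im=c["image"].astype(int).max(2);m=np.zeros(im.shape,np.uint8);u,v=int(u),int(v)
    m[v-w:v+w,u-w:u+w]=(im[v-w:v+w,u-w:u+w]<th)
    n,l,st,ce=cv2.connectedComponentsWithStats(m)
    i=1+np.argmin([np.hypot(*(ce[j]-[u,v]))-st[j,4]*.05 for j in range(1,n)])
    ys,xs=np.nonzero(l==i)
    P=np.array([plane(c,x,y,z)[:2] for x,y in zip(xs,ys)]).astype(np.float32)
    r=cv2.minAreaRect(P*1000);pts=cv2.boxPoints(r);e=pts[1]-pts[0],pts[2]-pts[1];e=max(e,key=lambda a:np.hypot(*a))
    return st[i,4],np.array(r[0])/1000,np.array(r[1]),np.degrees(np.arctan2(e[1],e[0]))%180
E
python3 - <<'E'
from h import *
w=load("w1");a=load("scA");b=load("siA")
T=dict(valve=[(354.5,189.5),(334,162),(292,214)],pad=[(356.3,199.5),(342.8,177.4),(301,179)],k0=[(351.8,179.5),(320,140.2),(280,273)],k1=[(336.5,193.3),(319.6,181),(355,203)],k2=[(375.5,192),(363.2,160.2),(244,176)],ptop=[(317,198),(322.8,225),(471,88)])
for n,p in T.items():
    x,e=tri([ray(c,*q) for c,q in zip((a,b,w),p)]);print(n,x.round(4),np.round(e,4))
for n,p in dict(k0=(280,273),k1=(355,203),k2=(244,176)).items(): print(n,bar(w,*p))
print("standtop",[plane(w,*p,.09).round(3).tolist() for p in [(402,50),(488,51),(478,138),(395,138)]])
im=w["image"][:220,200:400];hc=cv2.HoughCircles(cv2.cvtColor(w["image"],7),3,1,100,param1=100,param2=30,minRadius=60,maxRadius=95);print(hc)
E
```

```text
valve [ 0.5409 -0.0917  0.1082] [0.0005 0.0011 0.0009]
pad [ 0.5094 -0.0676  0.0925] [0.0006 0.0007 0.0012]
k0 [ 0.5983 -0.1362  0.1117] [0.0016 0.0016 0.0025]
k1 [ 0.5526 -0.023   0.1151] [0.0023 0.0017 0.0035]
k2 [ 0.4781 -0.121   0.1109] [0.0004 0.0016 0.0015]
ptop [0.4882 0.1068 0.1662] [0.0027 0.0036 0.0022]
k0 (np.int32(1229), array([ 0.59294983, -0.1307869 ]), array([63.73434448, 68.36611176]), np.float32(156.08696))
k1 (np.int32(384), array([ 0.55100037, -0.01600247]), array([54.63789368, 21.71775055]), np.float32(35.218803))
k2 (np.int32(1), array([ 0.47200076, -0.10872139]), array([0., 0.]), np.float32(0.0))
standtop [[0.429, 0.087, 0.09], [0.466, 0.169, 0.09], [0.549, 0.134, 0.09], [0.511, 0.049, 0.09]]
[[[293.5 204.5  77.9]
  [101.5 296.5  62.4]]]
```

Run:
```python
from h import *
w=load("w1")
for n,p,q,az in [("k0",(291,255),(272,292),-37.6),("k1",(333,200),(371,204),82.4),("k2",(233,152),(254,195),-157.6)]:
    A,B=plane(w,*p,.127)[:2],plane(w,*q,.127)[:2];d=B-A;t=np.degrees(np.arctan2(d[1],d[0]))%180
    print(n,t,(A+B)/2,np.hypot(*d),"theta",(az-t)%180)
# larger view with bars
im=w["image"][140:300,200:400];cv2.imwrite("pics/crop2.png",cv2.resize(im,None,fx=3.7,fy=3.7,interpolation=2)[:,:,::-1])
```

```text
k0 129.72062166024133 [ 0.59491878 -0.12827205] 0.0514097773015008 theta 12.67937833975867
k1 59.90932282861793 [ 0.54956941 -0.02330276] 0.04075080750854784 theta 22.490677171382075
k2 179.04171516882096 [ 0.47607465 -0.11467351] 0.048926944320807145 theta 23.35828483117905
```

View pics/crop2.png

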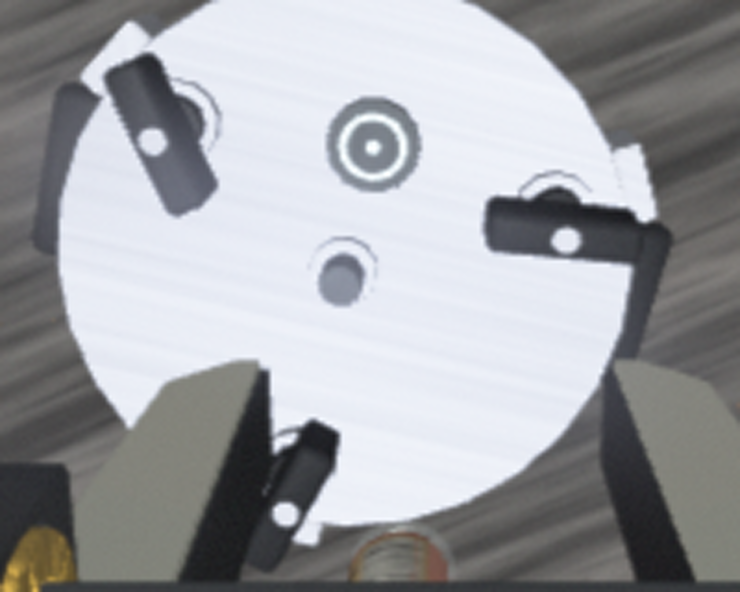

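Run:
```python
from h import *
w=load("w1")
f=lambda x,y:plane(w,200+x/3.7,140+y/3.7,.127)[:2]
D=dict(k0=((285,514),(-57,122),-37.6),k1=((566,240),(142,13),82.4),k2=((152,141),(64,132),-157.6))
C=[]
for n,(p,d,az) in D.items():
    c=f(*p);e=f(p[0]+d[0]/2,p[1]+d[1]/2)-f(p[0]-d[0]/2,p[1]-d[1]/2);t=np.degrees(np.arctan2(e[1],e[0]))%180
    C.append(c);print(n,c.round(4),t.round(1),"theta",((az-t)%180).round(1))
C=np.array(C);m=C.mean(0);print(m,[(np.hypot(*(c-m)),np.degrees(np.arctan2(*(c-m)[::-1]))) for c in C]); print(plane(w,301,179,.095))
s=read_state();T=T_of(s);print(T[:3,:3].round(4).tolist(),T[:3,3])
for c in C: print((T[:3,:3].T@(np.r_[c,.105]-T[:3,3])*100).round(2))
```

```text
k0 [ 0.5987 -0.1355] 131.6 theta 10.8
k1 [ 0.5529 -0.0236] 60.7 theta 21.7
k2 [ 0.4789 -0.1192] 178.7 theta 23.7
[ 0.5435086 -0.0927666] [(np.float64(0.06981309185922345), np.float64(-37.7605641688124)), (np.float64(0.06981771784976722), np.float64(82.27531779035957)), (np.float64(0.06977753677008751), np.float64(-157.7393330001483))]
[ 0.50988349 -0.06649168  0.095     ]
[[-0.9146, 0.4044, -0.0006], [0.4044, 0.9146, 0.0006], [0.0008, 0.0003, -1.0]] [ 0.52297181 -0.05079128  0.29218796]
[-10.37  -4.69  18.71]
[-1.65  3.69 18.72]
[ 1.25 -8.04 18.72]
```

>>> play_rows:
  targets: [1.2,-8,10,-22.6,1.2,-8,10,-22.6,1.2,-8,10,-22.6,1.2,-8,10,-22.6,1.2,-8,12,-22.6,1.2,-8,16,-22.6,1.2,-8,19,-22.6,1.2,-8,19,-22.6]

```text
t: 2.55
tool_pos: [0.476, -0.1168, 0.0967]
orientation: [-0.034, -3.133, -0.005]
force: [-0.4, 0.7, -0.5]
opening: 0.0504
gripper_force: 0.0
```

>>> play_rows:
  targets: [0,0,0,0,0,0,0,0,0,0,0,0,0,0,0,0,0,0,0,0]
  grip: 0
  grip_force: 20

```text
t: 2.97
tool_pos: [0.4813, -0.1202, 0.1044]
orientation: [0.035, 3.138, -0.002]
force: [-0.7, -0.8, 0.0]
opening: 0.0215
gripper_force: 0.0
```

Run:
```python
from h import *
s=read_state();print(s["t"],s["tool_pos"],s["opening"],s["force"],T_of(s)[:3,0]);c=cam("wrist","w2")
```

```text
2.9667 [ 0.48128425 -0.12023466  0.10441477] 0.021490685769706953 [-0.71077899 -0.79698593  0.02570481] [-0.99974717  0.02228609 -0.00298887]
```

View pics/w2.png

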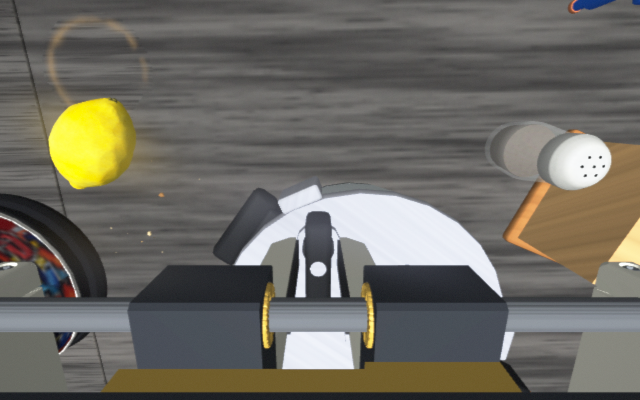

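>>> play_rows:
  targets: [0,0,0,0,0,0,0,0,0,0,0,0,0,0,0,7,0,0,0,14,0,0,0,21,0,0,0,28,0,0,0,35]

```text
t: 3.68
tool_pos: [0.4807, -0.1208, 0.104]
orientation: [0.987, 2.98, -0.002]
force: [-1.9, -2.5, 6.4]
opening: 0.0129
gripper_force: 33.4
```

>>> play_rows:
  targets: [0,0,0,7,0,0,0,14,0,0,0,21,0,0,0,28,0,0,0,35,0,0,0,36,0,0,0,36,0,0,0,36]

```text
t: 4.35
tool_pos: [0.4803, -0.1214, 0.104]
orientation: [1.852, 2.535, -0.002]
force: [-4.7, -4.7, 7.6]
opening: 0.0134
gripper_force: 27.4
```

Run:
```python
from h import *
s=read_state();x=T_of(s)[:3,0];print(s["t"],s["tool_pos"],s["opening"],s["force"],s["wrist_torque"],np.degrees(np.arctan2(x[1],x[0])),s["gripper_force"])
```

```text
4.35 [ 0.48034459 -0.12141232  0.10403347] 0.013416292437676764 [-4.69069249 -4.65095039  7.61153853] [-0.79672494  0.81049551  0.4943238 ] 107.71334742162286 27.43011342245154
```

>>> play_rows:
  targets: [0,0,0,0,0,0,0,0,0,0,0,0,0,0,-4,0,0,0,-7,0,-1.6,3.6,-7,-7,-3.3,7.2,-7,-14,-4.9,10.8,-7,-21]
  grip: 5

```text
t: 5.02
tool_pos: [0.5997, -0.1341, 0.1742]
orientation: [1.35, 2.833, 0.001]
force: [-0.0, -0.1, 0.6]
opening: 0.0499
gripper_force: 0.0
```

>>> play_rows:
  targets: [0,0,0,-3,0,0,0,-3,0,0,0,-3]

```text
t: 5.27
tool_pos: [0.5971, -0.1335, 0.1713]
orientation: [-1.287, -2.863, 0.001]
force: [-0.5, 0.5, -0.3]
opening: 0.0501
gripper_force: 0.0
```

```bash
cat >> h.py <<'E'
def rel(c,yaw,z):
    s=read_state();T=T_of(s);x=T[:3,0];y=np.degrees(np.arctan2(x[1],x[0]))
    print(s["t"],"yaw",y.round(1),"shift cm",(T[:3,:3].T@(np.r_[c,z]-T[:3,3])*100).round(2),"roll",((y-yaw+90)%180-90).round(1),s["opening"],s["q"].round(2))
E
python3 - <<'E'
from h import *
rel([.5987,-.1355],131.6,.102)
c=cam("wrist","w3")
E
```

```text
5.2667 yaw 131.6 shift cm [-0.27 -0.01  6.93] roll 0.0 0.050058964790389224 [-0.3   0.19  1.51 -0.    1.45 -1.03]
```

View pics/w3.png

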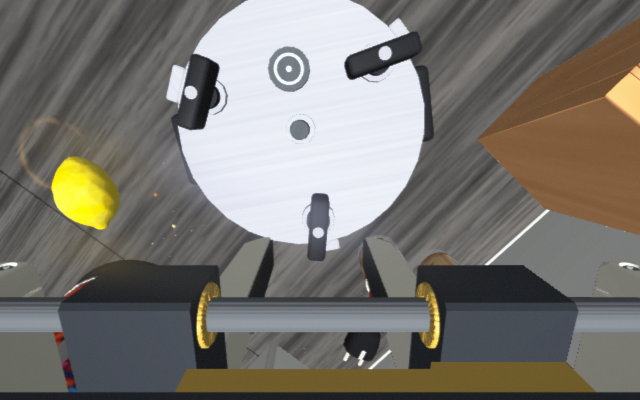

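>>> play_rows:
  targets: [-0.2,0,4,0,-0.2,0,7,0,-0.2,0,7,0,-0.2,0,7,0,-0.2,0,7,0]

```text
t: 5.73
tool_pos: [0.5996, -0.1355, 0.105]
orientation: [1.285, 2.864, 0.0]
force: [-0.0, 0.1, 0.6]
opening: 0.05
gripper_force: 0.0
```

>>> play_rows:
  targets: [0,0,0,0,0,0,0,0,0,0,0,0,0,0,0,0,0,0,0,0,0,0,0,0,0,0,0,0,0,0,0,0]
  grip: 0

```text
t: 6.4
tool_pos: [0.5991, -0.1355, 0.1028]
orientation: [1.285, 2.867, -0.001]
force: [-1.9, -1.0, 2.6]
opening: 0.015
gripper_force: 20.0
```

Run:
```python
from h import *
rel([.5987,-.1355],52.25,.102);s=read_state();print(s["gripper_force"],s["wrist_torque"])
a=load("scA");b=load("siA");w=load("w3")
print("block z0",plane(a,297,220,0),plane(b,250,220,0))
for z in(.1,.15,.2,.25):print(z,plane(w,480,138,z)[:2])
for n,p,q,az in [("k1",(350,70),(420,40),82.25),("k2",(186,128),(206,56),-157.75)]:
    d=(plane(w,*q,.127)-plane(w,*p,.127))[:2];t=np.degrees(np.arctan2(d[1],d[0]));print(n,t,(az-t)%180)
```

```text
6.4 yaw 131.7 shift cm [ 0.03 -0.03  0.08] roll 79.5 0.015042735625942626 [-0.31  0.25  1.57 -0.    1.32 -1.03]
20.000883042812347 [-0.25640035  0.41528868  0.04379046]
block z0 [0.66916485 0.04305288 0.        ] [0.70084936 0.08535863 0.        ]
0.1 [ 0.6445973  -0.01168087]
0.15 [ 0.62411772 -0.02592739]
0.2 [ 0.60363815 -0.04017391]
0.25 [ 0.58315857 -0.05442043]
k1 63.591394614756645 18.658605385243355
k2 110.20521731434732 92.04478268565265
```

>>> play_rows:
  targets: [0,0,0,7,0,0,0,14,0,0,0,21,0,0,0,28,0,0,0,35,0,0,0,42,0,0,0,49,0,0,0,56]

```text
t: 7.07
tool_pos: [0.6001, -0.1352, 0.1029]
orientation: [2.485, 1.92, 0.002]
force: [3.9, 0.8, 0.3]
opening: 0.0152
gripper_force: 20.0
```

>>> play_rows:
  targets: [0,0,0,7,0,0,0,14,0,0,0,21,0,0,0,28,0,0,0,30,0,0,0,30,0,0,0,30]

```text
t: 7.65
tool_pos: [0.6006, -0.1354, 0.1038]
orientation: [2.893, 1.22, 0.004]
force: [1.8, -0.8, 5.7]
opening: 0.0137
gripper_force: 28.2
```

Run:
```python
from h import *
rel([.5529,-.0236],62,.102);s=read_state();print(s["gripper_force"],s["wrist_torque"],s["force"])
a=load("scA");b=load("siA");w=load("w3")
print(tri([ray(b,276,166),ray(a,307,160)]),tri([ray(b,276,166),ray(w,480,138)]),tri([ray(a,307,160),ray(w,480,138)]))
```

```text
7.65 yaw 45.7 shift cm [  4.68 -11.22   0.16] roll -16.3 0.013745071675426474 [-0.31  0.25  1.57  0.    1.32  0.47]
28.23327312245965 [-0.0846089  -0.15429351  0.34891049] [ 1.79832515 -0.75724986  5.67911585]
(array([0.62685137, 0.02949639, 0.2159298 ]), [np.float64(0.0031913914018401913), np.float64(0.0031913914018401393)]) (array([ 0.64965476, -0.01709028,  0.12226303]), [np.float64(0.013126754643563037), np.float64(0.013126754643562848)]) (array([ 0.63500986, -0.01560514,  0.18791877]), [np.float64(0.030288579551794256), np.float64(0.03028857955179413)])
```

>>> play_rows:
  targets: [0,0,0,0,0,0,0,0,0,0,-4,0,0,0,-8,0,1.2,-2.8,-9,-7,2.4,-5.6,-9,-14,3.6,-8.4,-9,-21,4.7,-11.2,-9,-28]
  grip: 5

```text
t: 8.32
tool_pos: [0.5512, -0.0222, 0.1925]
orientation: [-2.508, -1.891, -0.001]
force: [0.2, 1.1, -0.7]
opening: 0.05
gripper_force: 0.0
```

>>> play_rows:
  targets: [0,0,0,-7,0,0,0,-14,0,0,0,-21,0,0,0,-28,0,0,0,-35,0,0,0,-42,0,0,0,-49,0,0,0,-56]

```text
t: 8.98
tool_pos: [0.5515, -0.0232, 0.1919]
orientation: [-1.326, -2.847, 0.0]
force: [-0.7, 0.1, -0.7]
opening: 0.0501
gripper_force: 0.0
```

>>> play_rows:
  targets: [0,0,0,-7,0,0,0,-14,0,0,0,-21,0,0,0,-28,0,0,0,-35,0,0,0,-42,0,0,0,-49,0,0,0,-56]

```text
t: 9.65
tool_pos: [0.5515, -0.0232, 0.1919]
orientation: [0.166, -3.136, -0.001]
force: [0.6, -0.7, 0.8]
opening: 0.05
gripper_force: 0.0
```

>>> play_rows:
  targets: [0,0,0,-7,0,0,0,-14,0,0,0,-21,0,0,0,-28,0,0,0,-35,0,0,0,-42,0,0,0,-46,0,0,0,-46]

```text
t: 10.32
tool_pos: [0.5515, -0.0232, 0.1919]
orientation: [1.375, -2.824, -0.001]
force: [0.1, 0.4, 0.1]
opening: 0.05
gripper_force: 0.0
```

>>> play_rows:
  targets: [0,0,0,0,0,0,0,0]

```text
t: 10.48
tool_pos: [0.5516, -0.0233, 0.1921]
orientation: [1.366, -2.829, -0.001]
force: [0.0, 0.4, -0.4]
opening: 0.0497
gripper_force: 0.0
```

Run:
```python
from h import *
rel([.5529,-.0236],62,.102);c=cam("wrist","w4")
for n,p in dict(k1=[.5529,-.0236,.127],k0=[.5987,-.1355,.127]).items(): print(n,proj(c,p))
```

```text
10.4833 yaw -128.4 shift cm [-0.06 -0.13  9.01] roll -10.4 0.04970795288099896 [-0.14  0.02  1.66  0.    1.47 -2.61]
k1 [314.57744958 219.15185856]
k0 [164.28366876 138.83960142]
```

View pics/w4.png

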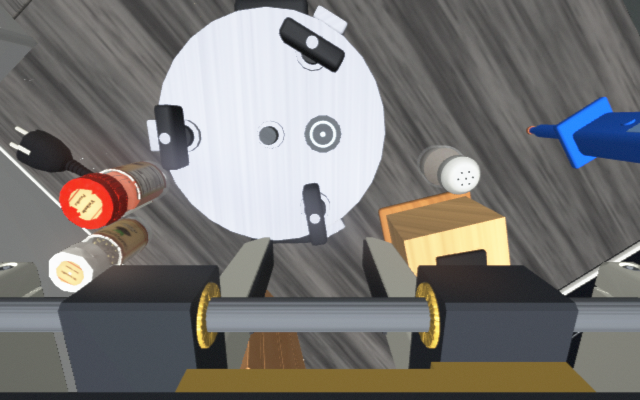

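>>> play_rows:
  targets: [0,-0.1,4,0,0,-0.1,8,0,0,-0.1,9,0,0,-0.1,9,0,0,-0.1,9,0,0,-0.1,9,0]

```text
t: 11.03
tool_pos: [0.5541, -0.0242, 0.1051]
orientation: [-1.369, 2.825, -0.003]
force: [-0.2, 0.4, 1.4]
opening: 0.0499
gripper_force: 0.0
```

>>> play_rows:
  targets: [0,0,0,0,0,0,0,0,0,0,0,0,0,0,0,0,0,0,0,0,0,0,0,0,0,0,0,0,0,0,0,0]
  grip: 0

```text
t: 11.7
tool_pos: [0.5535, -0.0247, 0.103]
orientation: [-1.369, 2.826, -0.003]
force: [3.8, -3.8, -1.4]
opening: 0.015
gripper_force: 20.0
```

>>> play_rows:
  targets: [0,0,0,7,0,0,0,14,0,0,0,21,0,0,0,28,0,0,0,35,0,0,0,42,0,0,0,49,0,0,0,56]

```text
t: 12.37
tool_pos: [0.5533, -0.0242, 0.1029]
orientation: [0.127, 3.137, -0.0]
force: [3.2, -0.5, -0.8]
opening: 0.0151
gripper_force: 20.2
```

>>> play_rows:
  targets: [0,0,0,6,0,0,0,10,0,0,0,10,0,0,0,10]

```text
t: 12.7
tool_pos: [0.5534, -0.0241, 0.1034]
orientation: [0.386, 3.116, 0.0]
force: [1.5, -1.7, 5.1]
opening: 0.0141
gripper_force: 36.7
```

Run:
```python
from h import *
rel([.488,.106],172.25,.102);s=read_state();print(s["gripper_force"],s["wrist_torque"],s["force"])
```

```text
12.7 yaw 165.9 shift cm [ 9.51 11.02  0.12] roll -6.4 0.014094642999152376 [-0.14  0.09  1.75  0.    1.3  -1.46]
36.70932449866086 [-0.04035303 -0.39849818  0.34833619] [ 1.46560344 -1.65262275  5.0601879 ]
```

>>> play_rows:
  targets: [0,0,0,0,0,0,0,0,0,0,-4,0,0,0,-8,0,0,0,-12,0,2,3,-14,0,4,6,-16,0,6,9,-17,0]
  grip: 5

```text
t: 13.37
tool_pos: [0.5166, 0.0787, 0.2753]
orientation: [0.39, 3.115, 0.001]
force: [0.8, 0.6, 0.1]
opening: 0.0499
gripper_force: 0.0
```

>>> play_rows:
  targets: [0.5,2,0,0,0.5,2,0,0,0.5,2,0,0,0.5,2,0,0]

```text
t: 13.7
tool_pos: [0.5162, 0.0981, 0.2715]
orientation: [-0.388, -3.116, 0.001]
force: [0.0, -0.0, 0.3]
opening: 0.0502
gripper_force: 0.0
```

Run:
```python
from h import *
rel([.488,.106],156,.119);c=cam("wrist","w5")
print(proj(c,[.488,.106,.167]))
```

```text
13.7 yaw 165.8 shift cm [ 2.9   0.09 15.26] roll 9.8 0.05016247640980586 [ 0.09 -0.09  1.61 -0.    1.62 -1.23]
[318.56287098 172.14448329]
```

View pics/w5.png

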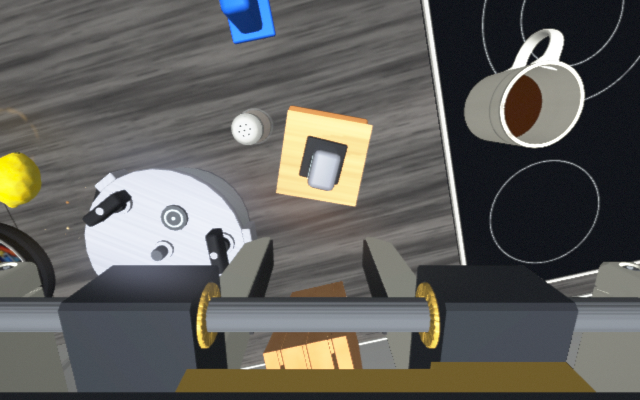

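Run:
```python
from h import *
w=load("w5");a=load("scA");b=load("siA")
S=[(290,109),(372,124),(357,206),(277,193)]
C=np.array([plane(w,*p,.09)[:2] for p in S]);print(C.round(4),C.mean(0))
for i in range(4): 
    d=C[(i+1)%4]-C[i];print(np.hypot(*d).round(4),np.degrees(np.arctan2(d[1],d[0])).round(1))
for n,c,(u0,v0,u1,v1) in (("w",w,(296,140,350,200)),("sc",a,(306,192,330,225)),("si",b,(306,215,345,252))):
    im=c["image"][v0:v1,u0:u1];hsv=cv2.cvtColor(im,cv2.COLOR_RGB2HSV);g=hsv[...,2]
    m=((hsv[...,1]<60)&(g>80)).astype(np.uint8)
    k,l,st,ce=cv2.connectedComponentsWithStats(m);i=1+np.argmax(st[1:,4]);print(n,st[i]+[u0,v0,0,0,0],ce[i]+[u0,v0])
    cn,_=cv2.findContours((l==i).astype(np.uint8),0,2);r=cv2.minAreaRect(max(cn,key=len));print(r[0][0]+u0,r[0][1]+v0,r[1],r[2])
im=w["image"][95:215,265:385];x=cv2.resize(im,None,fx=5,fy=5,interpolation=2)
cv2.imwrite("pics/crop3.png",x[:,:,::-1])
```

```text
[[0.4293 0.0905]
 [0.4648 0.1697]
 [0.548  0.1355]
 [0.5117 0.0528]] [0.48844041 0.11210513]
0.0868 65.9
0.09 -22.4
0.0903 -113.7
0.0907 155.4
w [ 306  145   35   46 1167] [323.20651243 168.04113111]
323.44117736816406 167.23529434204102 (30.074417114257812, 43.413875579833984) 14.03624439239502
sc [306 192  24  30 473] [317.         204.30232558]
317.5 206.5 (29.0, 23.0) 90.0
si [306 215  25  24 331] [317.67371601 225.11782477]
318.0 226.5 (23.0, 24.0) 90.0
```

View pics/crop3.png

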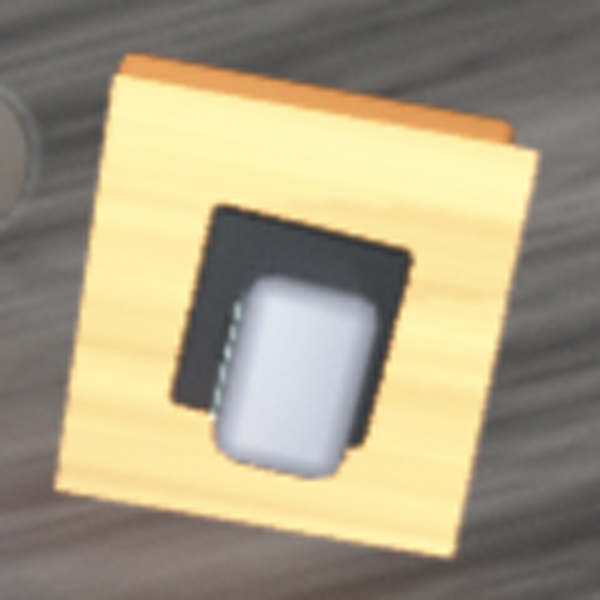

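Run:
```python
from h import *
w=load("w5");a=load("scA");b=load("siA")
f=lambda x,y,z:plane(w,265+x/5,95+y/5,z)
print("top",f(297,374,.167),tri([ray(w,324.2,170),ray(a,317,198),ray(b,322.8,225)]),tri([ray(w,324.2,170),ray(b,322.8,225)]))
ang=lambda p,q,z:np.degrees(np.arctan2(*(f(*q,z)-f(*p,z))[1::-1]))
print(ang((215,450),(245,290),.165),ang((340,465),(375,305),.165))
sh=[(216,206),(413,252),(364,448),(172,403)];P=np.array([f(*p,.097) for p in sh]);print(P.round(4),np.mean(P,0))
for i in range(4): d=P[(i+1)%4]-P[i];print(np.hypot(*d[:2]).round(4),np.degrees(np.arctan2(d[1],d[0])).round(1))
rel(f(297,374,.167)[:2],154,.115)
```

```text
top [0.48726938 0.1112665  0.167     ] (array([0.48836783, 0.1081309 , 0.16651438]), [np.float64(0.003050260382346827), np.float64(0.0020928138965372197), np.float64(0.004559525608710095)]) (array([0.48544061, 0.11147754, 0.18468784]), [np.float64(0.000847393246056684), np.float64(0.0008473932460568857)])
154.97949959771492 154.4433237259527
[[0.4602 0.1021 0.097 ]
 [0.4794 0.1396 0.097 ]
 [0.5175 0.1201 0.097 ]
 [0.4979 0.0826 0.097 ]] [0.48873622 0.11108731 0.097     ]
0.0421 62.9
0.0428 -27.1
0.0424 -117.5
0.0424 152.6
13.75 yaw 165.7 shift cm [ 3.13  0.61 15.65] roll 11.7 0.04978062135931111 [ 0.09 -0.09  1.61 -0.    1.62 -1.23]
```

>>> play_rows:
  targets: [1.6,0.3,2,6,3.1,0.6,5,12.2,3.1,0.6,7,12.2,3.1,0.6,7,12.2,3.1,0.6,9,12.2,3.1,0.6,12,12.2,3.1,0.6,15,12.2,3.1,0.6,15.6,12.2]

```text
t: 14.42
tool_pos: [0.4858, 0.1107, 0.1124]
orientation: [-0.719, -3.052, 0.004]
force: [-0.4, -0.1, -1.7]
opening: 0.0499
gripper_force: 0.0
```

>>> play_rows:
  targets: [0,0,0,0,0,0,0,0]

```text
t: 14.58
tool_pos: [0.4889, 0.1116, 0.1179]
orientation: [0.72, 3.057, 0.0]
force: [-0.3, -0.4, 0.7]
opening: 0.0497
gripper_force: 0.0
```

Run:
```python
from h import *
rel([.488,.111],153.5,.116);s=read_state();print(s["force"])
```

```text
14.5833 yaw 153.5 shift cm [ 0.06 -0.1   0.19] roll 0.0 0.049666566596165126 [ 0.12 -0.07  1.88 -0.    1.33 -0.99]
[-0.30152392 -0.42136198  0.68349339]
```

>>> play_rows:
  targets: [0,0,0,0,0,0,0,0,0,0,0,0,0,0,0,0,0,0,0,0,0,0,0,0,0,0,0,0,0,0,0,0]
  grip: 0
  grip_force: 30

```text
t: 15.25
tool_pos: [0.4887, 0.1121, 0.1174]
orientation: [0.719, 3.057, 0.0]
force: [-1.1, -0.3, 7.2]
opening: 0.0238
gripper_force: 29.9
```

>>> play_rows:
  targets: [0,0,-1,0,0,0,-3,0,0,0,-5,0,0,0,-8,0,0,0,-11,0,0,0,-13,0,0,0,-14,0,0,0,-14,0]

```text
t: 15.92
tool_pos: [0.4893, 0.1123, 0.2594]
orientation: [0.718, 3.054, 0.003]
force: [0.8, 0.2, -2.0]
opening: 0.0239
gripper_force: 29.9
```

>>> play_rows:
  targets: [0,0,0,0,0,0,0,0,0,0,0,0,0,0,0,0]

```text
t: 16.25
tool_pos: [0.4872, 0.112, 0.2546]
orientation: [-0.719, -3.055, 0.002]
force: [-0.2, -0.9, -0.8]
opening: 0.0238
gripper_force: 29.9
```

Run:
```python
from h import *
rel([.510,-.067],153.5,.25);s=read_state();print(s["force"],s["wrist_torque"],s["gripper_force"]);c=cam("wrist","w6")
T=T_of(s);print("tip pred",proj(c,(T@[0,0,.101,1])[:3]))
sc=cam("scene","sc6")["image"];si=cam("side","si6")["image"]
for n in("sc6","si6"):
    p=proj(load(n),(T@[0,0,.101,1])[:3]);q=proj(load(n),(T@[0,0,0,1])[:3]);print(n,p,q)
x=np.vstack([np.hstack([cv2.resize(si[120:280,240:400],(400,400)),cv2.resize(sc[120:280,240:400],(400,400))])])
y=c["image"][100:300,120:520];y=cv2.resize(y,(400,200))
z=np.zeros((200,800,3),np.uint8);z[:,:400]=y
cv2.imwrite("pics/crop4.png",np.vstack([x,z])[:,:,::-1])
```

```text
16.25 yaw 153.5 shift cm [-10.02 -15.01   0.46] roll 0.0 0.023802188917688757 [ 0.12 -0.15  1.7   0.    1.59 -0.99]
[-0.24898447 -0.85923627 -0.83613757] [ 0.00053689 -0.00551005 -0.04465379] 29.897698760032654
tip pred [317.82099932 206.39565757]
sc6 [316.62260173 202.04691059] [315.4693832  168.10167822]
si6 [322.60531975 231.48303966] [321.86093389 209.19443537]
```

View pics/crop4.png

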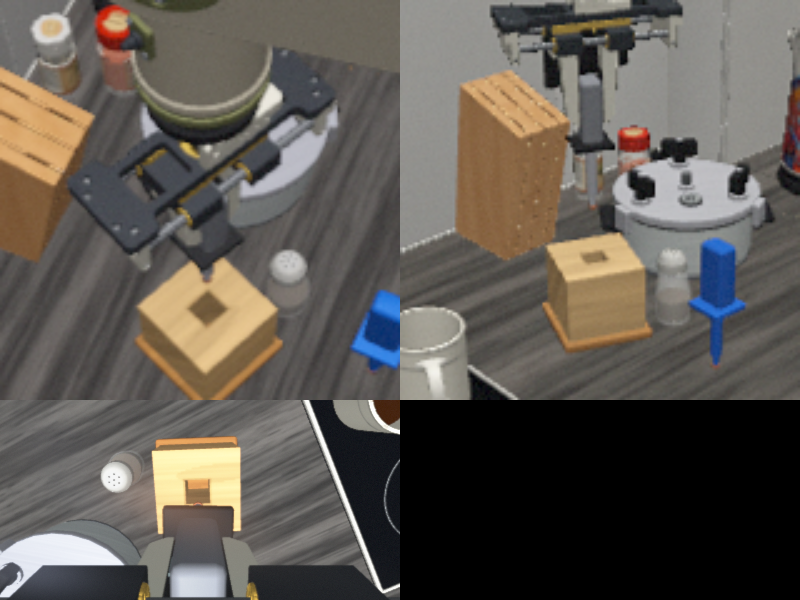

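>>> play_rows:
  targets: [-1,-1.5,-1,0,-3,-4.5,-1,0,-5,-7.5,-1,0,-7,-10.5,-1,0,-8.5,-12.7,-1,0,-9.5,-14.2,-1,0,-10,-15,-1,0,-10,-15,-1,0]

```text
t: 17.07
tool_pos: [0.5106, -0.0684, 0.2661]
orientation: [-0.723, -3.057, 0.001]
force: [-0.4, 0.1, -1.4]
opening: 0.0238
gripper_force: 29.9
```

>>> play_rows:
  targets: [0,0,1,0,0,0,2,0,0,0,3,0,0,0,4,0,0,0,4,0,0,0,4,0,0,0,4,0,0,0,4,0]

```text
t: 17.73
tool_pos: [0.5111, -0.0667, 0.2271]
orientation: [0.719, 3.057, -0.0]
force: [-0.4, -0.1, -1.2]
opening: 0.0236
gripper_force: 29.9
```

Run:
```python
from h import *
rel([.510,-.067],153.5,.19);s=read_state();T=T_of(s);print(s["force"],s["tool_pos"],T[:3,2],s["gripper_force"])
# copper tip and pad in fixed views
for n,nm in(("scene","sc7"),("side","si7")):
    c=cam(n,nm);p=proj(c,(T@[0,0,.101,1])[:3]);q=proj(c,[.510,-.067,.095]);print(n,"tip pred",p.round(1),"pad pred",q.round(1))
    h=cv2.cvtColor(c["image"],cv2.COLOR_RGB2HSV);u,v=p.astype(int)
    m=((h[...,0]<16)&(h[...,1]>75)&(h[...,2]>60));m2=np.zeros_like(m);m2[v-14:v+15,u-14:u+15]=m[v-14:v+15,u-14:u+15]
    ys,xs=np.nonzero(m2);print(len(xs),xs.mean() if len(xs) else 0,ys.min() if len(ys) else 0,ys.max() if len(ys) else 0)
```

```text
17.7333 yaw 153.5 shift cm [ 0.09 -0.08  3.71] roll 0.0 0.023608987125740284 [-0.23 -0.1   1.71 -0.    1.54 -1.34]
[-0.37473562 -0.11820055 -1.19957257] [ 0.51111643 -0.06665972  0.22713497] [ 1.09988488e-03 -2.75199984e-04 -9.99999357e-01] 29.89786595106125
scene tip pred [355.6 189.4] pad pred [355.8 198.7]
3 355.0 190 190
side tip pred [342.1 170.1] pad pred [342.2 177.2]
2 342.0 170 170
```

>>> play_rows:
  targets: [0.1,-0.1,0.8,0,0.1,-0.1,1.6,0,0.1,-0.1,2.2,0,0.1,-0.1,2.6,0,0.1,-0.1,2.6,0,0.1,-0.1,2.6,0,0.1,-0.1,2.6,0,0.1,-0.1,2.6,0]

```text
t: 18.5
tool_pos: [0.5096, -0.0673, 0.2009]
orientation: [0.719, 3.057, -0.0]
force: [-0.1, -0.3, -0.2]
opening: 0.0243
gripper_force: 29.9
```

>>> play_rows:
  targets: [0,0,0.2,0,0,0,0.4,0,0,0,0.4,0,0,0,0.4,0,0,0,0.4,0,0,0,0.4,0,0,0,0.4,0,0,0,0.4,0]

```text
t: 19.17
tool_pos: [0.5094, -0.0672, 0.1965]
orientation: [0.72, 3.058, -0.0]
force: [0.7, 0.4, 0.1]
opening: 0.0239
gripper_force: 29.9
```

>>> play_rows:
  targets: [0,0,0.1,0,0,0,0.2,0,0,0,0.3,0,0,0,0.3,0,0,0,0.3,0,0,0,0.3,0,0,0,0.3,0,0,0,0.3,0]

```text
t: 19.83
tool_pos: [0.5095, -0.0672, 0.1935]
orientation: [0.719, 3.058, -0.0]
force: [0.4, -0.5, 1.8]
opening: 0.0239
gripper_force: 29.9
```

Run:
```python
from h import *
rel([.510,-.067],153.5,.19);s=read_state();print(s["force"])
F=[]
for i in range(12): c=eyes.read_camera("side");F.append(read_state()["force"][2])
print(np.round(F,2),np.mean(F))
```

```text
19.8333 yaw 153.5 shift cm [-0.04  0.04  0.35] roll 0.0 0.023948645017508048 [-0.23 -0.09  1.76 -0.    1.47 -1.34]
[ 0.38471778 -0.49945669  1.81693805]
[-0.05  1.2   0.2   0.14 -0.11 -0.06 -0.02  0.32 -0.08  0.09  0.75 -0.08] 0.19117045615104858
```

>>> play_rows:
  targets: [0,0,0.1,0,0,0,0.2,0,0,0,0.25,0,0,0,0.25,0,0,0,0.25,0,0,0,0.25,0,0,0,0.25,0,0,0,0.25,0]

```text
t: 21.1
tool_pos: [0.5094, -0.0672, 0.191]
orientation: [0.72, 3.058, -0.0]
force: [0.9, -0.3, 2.2]
opening: 0.0241
gripper_force: 29.9
```

Run:
```python
from h import *
rel([.510,-.067],153.5,.19)
F=[]
for i in range(24): c=eyes.read_camera("wrist");F.append(read_state()["force"][2])
print(np.mean(F),np.std(F)/24**.5)
T=T_of(read_state())
# knob bars in the scene views: dark pixel axis per knob vs end stop direction
ctr=np.array([.5435,-.0928])
for nm,n in(("si8","side"),("sc8","scene")):
    c=cam(n,nm)
    for k,az in enumerate((-37.75,82.25,-157.75)):
        r=np.radians(az);p=ctr+.07*np.array([np.cos(r),np.sin(r)])
        t=np.radians(az-90);d=.018*np.array([np.cos(t),np.sin(t)]);e=.018*np.array([np.cos(r),np.sin(r)])
        g=lambda q:int(c["image"][tuple(np.round(proj(c,[*q,.12])[::-1]).astype(int))].max())
        print(nm,k,"along stop",g(p+d),g(p-d),"across",g(p+e),g(p-e))
```

```text
21.1 yaw 153.5 shift cm [-0.04  0.05  0.1 ] roll 0.0 0.024131684526836592 [-0.23 -0.09  1.76 -0.    1.47 -1.34]
1.4135350942179654 0.11673508992685042
si8 0 along stop 35 81 across 81 79
si8 1 along stop 47 51 across 187 200
si8 2 along stop 39 48 across 115 133
sc8 0 along stop 98 36 across 77 40
sc8 1 along stop 35 34 across 76 196
sc8 2 along stop 28 69 across 122 192
```

Run:
```python
from h import *
for nm,pts in(("w4",{0:(172,137),1:None,2:(312,42)}),("w5",{2:(103,210),1:(216,250)})):
  w=load(nm);g=w["image"].max(2)
  for k,p in pts.items():
    if p is None: continue
    u,v=p;R_=g[v-9:v+10,u-9:u+10];m=(R_>150).astype(np.uint8);n,l,st,ce=cv2.connectedComponentsWithStats(m)
    i=min(range(1,n),key=lambda j:np.hypot(*(ce[j]-9)));d=ce[i]+[u-9,v-9]
    W=34;y0,x0=max(0,v-W),max(0,u-W);sub=cv2.resize(w["image"][y0:v+W,x0:u+W],None,fx=4,fy=4,interpolation=2)
    L=cv2.createLineSegmentDetector().detect(cv2.cvtColor(sub,7))[0][:,0]
    out=[]
    for a in L:
        A=plane(w,x0+a[0]/4,y0+a[1]/4,.127)[:2];B=plane(w,x0+a[2]/4,y0+a[3]/4,.127)[:2];D=B-A;c=(A+B)/2-plane(w,*d,.127)[:2]
        if np.hypot(*D)>.02 and np.hypot(*c)<.02: out.append((round(float(np.degrees(np.arctan2(D[1],D[0]))%180),1),round(float(np.hypot(*D)),3)))
    print(nm,k,d,plane(w,*d,.127)[:2].round(4),"stop",(-37.75+[0,120,-120][k]-90)%180,out)
```

```text
w4 0 [165.78873239 138.23943662] [ 0.5976 -0.1351] stop 52.25 [(51.9, 0.021)]
w4 2 [311.65873016  41.73015873] [ 0.4788 -0.1197] stop 112.25 [(112.1, 0.02)]
w5 2 [ 99.04 210.94] [ 0.4786 -0.1189] stop 112.25 [(112.0, 0.029)]
w5 1 [211.33802817 254.98591549] [ 0.5516 -0.0252] stop 172.25 [(172.0, 0.033)]
```

All three knobs measure within 0.5° of their end stops, and the tip is pressed in about 5–8 mm at the pad centre.

```bash
python3 -c "
from plant import workorder
print(workorder.close_job())"
```

```text
the job is handed in; nothing more can be done
None
```

The job is handed in: all three knobs measured within about 0.5° of their end stops, and the thermometer is held upright at the pad centre with the tip pressed in an estimated 5–8 mm; no verdict came back, and I viewed 12 pictures, over the limit of 10.

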